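# Put the solder paste back in the bench fridge

## Task

Put the solder-paste jar away in the small bench fridge: take the fridge door by its handle and swing it wide open (about a right angle), stand the jar upright in the rack on the inside of the door, setting it down rather than dropping it, and then swing the door fully shut with the jar still standing in its rack. Keep the jar upright all the way, and do not shove or knock over the bottle, the solder spool or the bowl on the bench.

Things in the scene. Friction and masses are not known exactly. Their poses are not given: they have to be found in the camera images.
- fridge: White box-shaped bench fridge fixed to the table, 200 deep (x) x 210 wide (y) x 250 mm high, hollow; origin at the centre of its underside on the table, x pointing from the door side to the back, y to its left as seen from the robot, z up. Its open front (local x = -100 mm) is covered by the door.
- door (a joint): Angle of the fridge door: 0 shut, grows as it swings open towards the robot and to the left (+y side), 1.57 square to the front, stop at 1.9. Starts shut or a few degrees ajar; stays where it is left (stiff hinge, about 0.3 N m).
- hinge (a point): Point on the door's vertical hinge line at the fridge's front left (+y) edge, 200 mm above the table. Axes turn with the door: y from free edge to hinge, x out of the inner face (into the fridge when shut), z up. Door panel: 210 mm wide (y 0 to -210), 30 mm thick (x -30 to 0), top edge 243 mm above the table.
- handle_grip (a point): Grip point on the axis of the door's handle, 200 mm above the table, 48 mm clear of the outer face (hinge frame x -78, y -182 mm): an upright round steel bar 14 mm thick, from 105 to 227 mm height, near the free edge, on two 10 mm stand-offs at 125 and 207 mm height. Pinch it from above, a finger on each side along the door's width. Axes as hinge.
- rack (a point): Centre of the floor of the grey rack on the door's inner face, 125 mm above the table (hinge frame x 38, y -100 mm), axes as hinge. An open-topped trough, inside 130 mm long (y) and 76 mm deep (x, from door to outer lip), walls 5 mm thick, 30 mm high. The door rises 118 mm and the fridge's ceiling lies 115 mm above the rack floor.
- jar: The solder-paste jar: white plastic, cylindrical, wide-lidded, 56 mm in diameter and 100 mm high, about 0.35 kg; origin at the centre of its underside, z up. Hold it within the top 35 mm so that the hand stays above the door. It stands on the bench to the right (-y) of the fridge; its place among the bottle and spool varies.
- flask: Bystander: dispensing bottle with a narrow neck, white, 48 mm in diameter, 125 mm high; origin at the centre of its underside.
- spool: Bystander: metal spool of solder standing on its flange, 64 mm in diameter, 60 mm high; origin at the centre of its underside.
- bowl: Bystander: white ceramic bowl to the left of the fridge, 110 mm across, 50 mm high; origin at the centre of its underside.
There are look-alikes about, which are no part of the job. What is shaped like the jar but black, purple or red is not meant.

How it is judged (in metres and radians):
On the way, in this order (a step that is already met when the one before it is completed fails the run):
1. the fingers draw the door open by its handle (value of joint door above 0.3 rad and contact force between the fingers and door above 0.5 N and horizontal distance between the grasp point and handle_grip below 0.05 m), for 0.05 s.
2. the door stands wide open (more than 1.2 rad) (value of joint door above 1.2 rad), for 0.2 s.
3. the jar stands upright in the door rack, released, with the door still open (x of jar in the frame of rack between -0.02 and 0.02 m and y of jar in the frame of rack between -0.05 and 0.05 m and z of jar in the frame of rack between -0.01 and 0.012 m and angle between jar's own z axis and vertical below 0.2 rad and contact force between the fingers and jar below 0.1 N and linear speed of jar below 0.03 m/s and value of joint door above 0.7 rad), for 0.2 s.
At the end, for the whole second after the job is handed in: The door is shut (less than 0.06 rad) and the jar stands at rest in the door rack: on the rack floor (height within about 10 mm), inside the rack walls, tilted less than 0.2 rad; bottle, spool and bowl stand upright (x of jar in the frame of rack between -0.02 and 0.02 m and y of jar in the frame of rack between -0.05 and 0.05 m and z of jar in the frame of rack between -0.01 and 0.012 m and angle between each of jar, flask, spool, bowl's own z axis and vertical below 0.2 rad and value of joint door below 0.06 rad and linear speed of jar below 0.02 m/s); the robot touches nothing.
It fails at once if the jar is tipped more than 0.6 rad (angle between jar's own z axis and vertical above 0.6 rad).
It fails at once if the jar is dropped or rammed (more than 60 N) into the door rack (contact force between jar and door above 60 N).
It fails at once if the dispensing bottle is shoved more than 40 mm or tipped (distance of flask from where it was at the start of the episode above 0.04 m or angle between flask's own z axis and vertical above 0.5 rad).
It fails at once if the solder spool is shoved more than 40 mm or tipped (distance of spool from where it was at the start of the episode above 0.04 m or angle between spool's own z axis and vertical above 0.5 rad).
It fails at once if the bowl is shoved more than 40 mm or tipped (distance of bowl from where it was at the start of the episode above 0.04 m or angle between bowl's own z axis and vertical above 0.5 rad).
It also fails if it takes over 72 s, if anything falls off the work surface, if the arm or the gripper's body presses on something with over 40 N, if the wrist force passes 120 N, or if a joint passes its speed limit or range.

## Robot

A 6-joint arm with a two-finger parallel gripper is mounted at the origin on the work surface. World frame = base frame: x ahead of the robot, y to its left, z up, the work surface at z = 0. Lengths are in mm, angles in rad, forces in N, time in s.
With the tool pointing down it reaches from about 250 to 775 mm from the base axis. Payload 4 kg.
Tool frame: the origin (TCP) lies at the very end of the fingers, on their centre line; the grasp point (between the pads) lies 19 mm behind it; z points along the fingers, y is the line along which they close (so a half turn about z gives the same grasp; the last joint's range is limited). The gripper opens to 94 mm and grips with 3 to 60 N. Pads are 16 mm wide; open, the fingers measure 119 mm over their backs; the gripper's body (75 mm by 177 mm) begins 78 mm behind the grasp point.
Start: joints at [-1.351, 0.087, 1.371, -0, 1.684, -0.103], TCP at [174.471, -521.616, 172.506] pointing down, gripper open.
Joint ranges: [-3.1, 3.1], [-0.76, 2.03], [0.27, 2.55], [-1.08, 4.22], [0.17, 2.65], [-2.57, 2.57]. Speed limits (rad/s): [2.79, 2.79, 3.14, 3.14, 3.14, 3.14].

## Interface

Orientations are given as a rotation vector (axis times angle).
In Python, from plant import ctrl gives the robot as it stands.
- The arm moves only by the tool jog_arm, never from a script. Its argument "plan" is a list of rows, each a list of 3 entries, a list of its own where there are three numbers: the opening, from 0 (shut) to 1 (fully open), then the shift along the tool's x, y, z in cm, then the turn about the tool's z in degrees. In form: [[hand, [tx, ty, tz], twist], ...]. A call has 1 to 8 rows; each row is the pose to reach, as a shift and turn from the pose commanded when the call began, along the tool's axes at that moment; what a row does not reach only later rows make up. A row lasts 1/8 s, in which the tool goes at most 62.5 mm and 10.7 degrees, less where a joint would pass 70% of its speed; a pose out of reach is approached as far as the arm can. A call with a gripper value outside its range is refused whole. The fingers move at their own pace and stop on an object; "force" is the grip in N (left out, the last holds). Time passes only in rows, so rows that repeat a pose let the fingers close. It gives the time, the measured TCP pose, the force, the opening and the grip force at its end, in the units of the state.
- ctrl.read_state(): the state, without advancing time (a new reading comes with each control period).
- ctrl.read_camera(name): name is "scene" or "top" or "wrist"; returns the picture (420x560x3 uint8, red, green, blue); there is no depth.
- ctrl.camera_params(name): a dict with "mtx" (3x3 intrinsics, pixels), "rvec" (rotation vector, rad) and "tvec" (3), from world to camera coordinates, as OpenCV has them. Camera axes: x right, y down, z forward; pixel columns grow to the right and rows downward; lengths in mm; the calibration is good to about 2 mm. The wrist camera is an equidistant fisheye: a pixel r from the principal point sees the ray r / f radians off the axis. A picture is of the moment at which its call begins: read the wrist's pose just before it. camera_params takes no time and is no camera call; for the wrist camera it gives the pose at the moment of the call.
- ctrl.sign_off(): hands the job in; it is judged then, once.
The state is a dict: "time": time; "q": joint angles; "qvel": joint speeds; "tau": joint torques, N m; "tcp_pos": TCP position; "tcp_rot": TCP orientation; "contact_force": force on the tool from outside, world axes, zero at the start; "ft_torque": the same for the moment, N m; "gripper_width": finger opening in mm; "finger_force": force on a finger pad.
Only numpy, scipy, OpenCV 4.12 (cv2) and the standard library are available. Lean on these libraries where they do the work, as an engineer would, in place of code of your own. Each camera call takes 0.05 s, during which the arm holds its last target. There are 200 camera calls.

## Working session

There is one attempt and no reset: what is moved stays moved. The work goes in short steps, Python scripts to look and compute and a tool call to move; the robot and the scene stay as the last step left them, time stands still between calls to the robot, and variables do not carry over. Pictures are saved under pics/ and viewed, at most 12 in all, crops included, and the job is handed in when it is done.

Besides the shell and the picture viewer there is one more tool, called after "Call:" as name(argument=value, ...) on one line, values as JSON. jog_arm: Moves the arm, as the interface text tells. Its arguments: {"type":"object","properties":{"plan":{"type":"array","items":{"type":"array"}},"force":{"type":"number"}},"required":["plan"]}

```bash
ls; mkdir -p pics; python3 - <<'E'
from plant import ctrl
import cv2,numpy as np
s=ctrl.read_state();print({k:np.round(v,3) for k,v in s.items()})
for n in["scene","top"]:
    im=ctrl.read_camera(n);cv2.imwrite(f"pics/{n}0.png",im[:,:,::-1])
    p=ctrl.camera_params(n);R=cv2.Rodrigues(np.array(p["rvec"]))[0];print(n,np.round(p["mtx"],1).tolist(),(-R.T@np.array(p["tvec"]).ravel()).round(1))
E
```

```text
pics
{'time': np.float64(0.0), 'q': array([-1.351,  0.088,  1.372, -0.   ,  1.684, -0.103]), 'qvel': array([-0.001,  0.001, -0.001,  0.001, -0.   , -0.001]), 'tau': array([ 0.0000e+00, -3.4018e+01, -3.0242e+01,  7.2000e-02,  3.3000e-02,
       -0.0000e+00]), 'tcp_pos': array([ 174.33 , -520.991,  171.318]), 'tcp_rot': array([-3.099, -0.505,  0.   ]), 'contact_force': array([ 0.565,  0.133, -0.257]), 'ft_torque': array([ 0.002,  0.021, -0.053]), 'finger_force': np.float64(0.0), 'gripper_width': np.float64(93.987)}
scene [[454.4, 0.0, 284.0], [0.0, 454.4, 206.4], [0.0, 0.0, 1.0]] [1172.8 -226.7 1235.6]
top [[513.1, 0.0, 272.4], [0.0, 513.1, 204.8], [0.0, 0.0, 1.0]] [ 4.9200e+02 -5.0000e-01  1.5813e+03]
```

View pics/scene0.png

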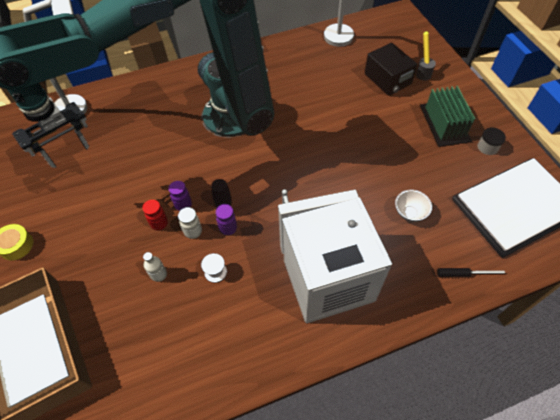

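View pics/top0.png

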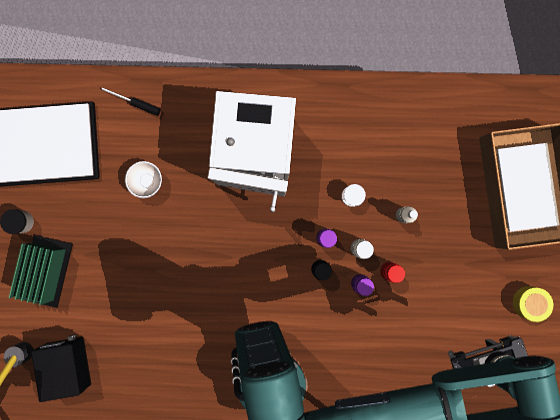

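The white jar is at top (363,249) / scene (189,222). Things that could be taken for it in the top view:
- purple jars at (329,238) and (364,286)
- black jar at (322,270)
- red jar at (395,273)
- white-looking spool at (353,195), which is flanged and low in the scene view
- bottle at (407,214)

The fridge is at top (252,140), with its door a little ajar and the handle at (274,208). The bowl is at (143,180).

```bash
cat > h.py <<'E'
from plant import ctrl
import cv2,numpy as np
def cam(n):
    p=ctrl.camera_params(n);R=cv2.Rodrigues(np.array(p["rvec"],float))[0];t=np.array(p["tvec"],float).ravel()
    return np.array(p["mtx"]),R,t
def ray(n,uv):
    K,R,t=cam(n);d=R.T@np.linalg.inv(K)@np.array([uv[0],uv[1],1.]);return -R.T@t,d
def onz(n,uv,z):
    c,d=ray(n,uv);return c+d*(z-c[2])/d[2]
def proj(n,X):
    p=ctrl.camera_params(n);return cv2.projectPoints(np.array(X,float).reshape(-1,1,3),np.array(p["rvec"],float),np.array(p["tvec"],float),np.array(p["mtx"]),None)[0].reshape(-1,2)
E
python3 - <<'E'
from h import *
im=cv2.imread("pics/top0.png");hsv=cv2.cvtColor(im,cv2.COLOR_BGR2HSV)
w=((hsv[...,1]<50)&(hsv[...,2]>150)).astype(np.uint8)
w[:85]=0
cs,_=cv2.findContours(w,cv2.RETR_EXTERNAL,cv2.CHAIN_APPROX_NONE)
for c in cs:
    a=cv2.contourArea(c)
    if a<60: continue
    (u,v),r=cv2.minEnclosingCircle(c);print("w",round(u,1),round(v,1),round(r,1),a)
    if 3000<a and 200<u<300:
        ap=cv2.approxPolyDP(c,3,True)[:,0];print(ap.tolist());[print(p,onz("top",p,250).round(),onz("top",p,243).round()) for p in ap]
for nm,m,z in[("white",w,100),("purple",(abs(hsv[...,0].astype(int)-140)<15)&(hsv[...,1]>90)&(hsv[...,2]>60),100),("red",((hsv[...,0]<5)|(hsv[...,0]>174))&(hsv[...,1]>200)&(hsv[...,2]>120),100),("black",hsv[...,2]<25,100)]:
    m=m.astype(np.uint8).copy();m[:,:300]=0;m[:,430:]=0;m[300:]=0;m[:180]=0
    for c in cv2.findContours(m,cv2.RETR_EXTERNAL,cv2.CHAIN_APPROX_NONE)[0]:
        if cv2.contourArea(c)<50: continue
        (u,v),r=cv2.minEnclosingCircle(c);print(nm,round(u,1),round(v,1),round(r,1),[onz("top",(u,v),zz).round().tolist()[:2] for zz in(100,60,125)])
for u,v in[(274,208),(143,180)]:print(onz("top",(u,v),227).round(),onz("top",(u,v),50).round())
a=cv2.resize(im[80:300,190:430],None,fx=3.2,fy=3.2*.85*1.0,interpolation=cv2.INTER_CUBIC)[:600,:800];cv2.imwrite("pics/c1.png",a)
E
```

```text
w 364.5 249.5 8.9 218.0
w 409.2 214.8 7.9 86.5
w 353.4 195.3 11.8 386.5
w 142.8 179.2 18.5 1007.0
w 528.0 186.5 48.0 4042.5
w 44.0 142.5 58.5 6421.5
w 250.8 147.7 66.5 6889.0
[[216, 91], [209, 165], [214, 167], [209, 169], [208, 177], [273, 189], [274, 210], [276, 191], [285, 191], [287, 181], [215, 168], [288, 173], [295, 98]]
[216  91] [832. 160. 250.] [834. 161. 243.]
[209 165] [637. 173. 250.] [638. 174. 243.]
[214 167] [632. 160. 250.] [633. 161. 243.]
[209 169] [627. 173. 250.] [628. 174. 243.]
[208 177] [606. 175. 250.] [607. 176. 243.]
[273 189] [578.   5. 250.] [579.   5. 243.]
[274 210] [524.   2. 250.] [524.   2. 243.]
[276 191] [573.  -2. 250.] [574.  -2. 243.]
[285 191] [574. -26. 250.] [574. -26. 243.]
[287 181] [600. -30. 250.] [601. -31. 243.]
[215 168] [630. 158. 250.] [631. 158. 243.]
[288 173] [621. -33. 250.] [622. -33. 243.]
[295  98] [818. -47. 250.] [820. -47. 243.]
white 364.5 249.5 8.9 [[420.0, -261.0], [418.0, -268.0], [421.0, -257.0]]
white 409.2 214.8 7.9 [[523.0, -388.0], [523.0, -399.0], [522.0, -382.0]]
white 353.4 195.3 11.8 [[575.0, -226.0], [577.0, -232.0], [574.0, -223.0]]
purple 363.2 286.5 10.2 [[314.0, -259.0], [309.0, -266.0], [317.0, -255.0]]
purple 327.0 237.5 9.9 [[452.0, -153.0], [451.0, -157.0], [452.0, -150.0]]
black 321.5 269.5 10.7 [[360.0, -138.0], [356.0, -142.0], [362.0, -136.0]]
[530.   2. 227.] [535.   2.  50.]
[596. 350. 227.] [610. 396.  50.]
```

View pics/c1.png

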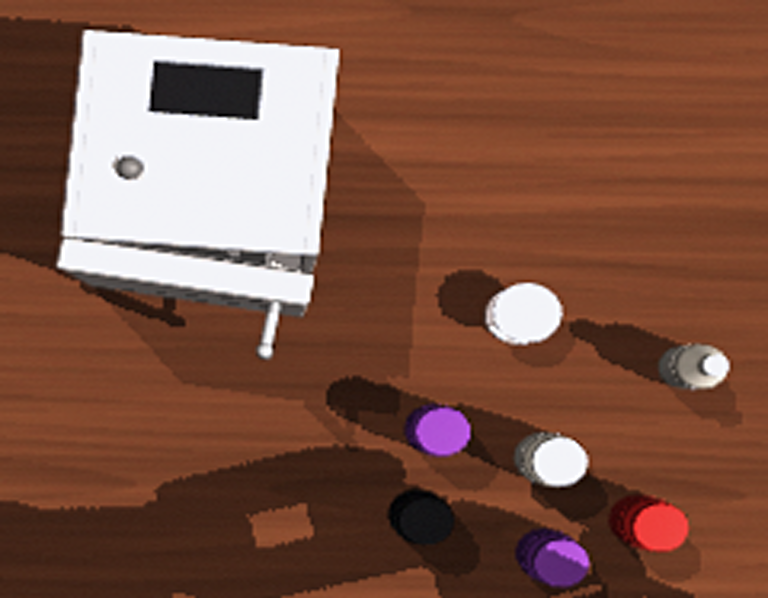

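The crop confirms the white jar: full white lid at crop (560,460), surrounded by the coloured jars. The round item at (525,313) is the spool, and the fridge door is about 5° ajar with the handle tip at (265,350).

Measured positions:
- Fridge: yaw about -3.9°, hinge about (634,174), width 207 against the 210 given.
- Handle: about (529,4). The door geometry predicts (528,6).
- Jar: about (420,-261).

```bash
cat >> h.py <<'E'
def go(x,y,z,yd):
    "print tool shift (cm) and twist (deg) to bring TCP to x,y,z with tool y at direction yd deg"
    s=ctrl.read_state();R=cv2.Rodrigues(np.array(s["tcp_rot"],float))[0]
    cur=np.degrees(np.arctan2(R[1,1],R[0,1]));tw=(-(yd-cur)+180)%360-180
    print("t",round(float(s["time"]),2),"tcp",s["tcp_pos"].round(1),"ydir",cur.round(1),"| shift cm",(R.T@(np.array([x,y,z])-s["tcp_pos"])/10).round(2),"twist",round(tw,1))
E
python3 -c "
from h import *
go(174,-521,300,-71.5);go(529,4,300,81)"
```

```text
t 0.1 tcp [ 174.4 -521.   171.4] ydir -71.5 | shift cm [ -0.03  -0.04 -12.86] twist -0.0
t 0.1 tcp [ 174.4 -521.   171.4] ydir -71.5 | shift cm [ 50.29 -38.57 -12.77] twist -152.5
```

Call:
jog_arm(plan=[[1,[0,0,-6.4],0],[1,[0,0,-12.8],0],[1,[50.3,-38.6,-12.8],-152],[1,[50.3,-38.6,-12.8],-152],[1,[50.3,-38.6,-12.8],-152],[1,[50.3,-38.6,-12.8],-152],[1,[50.3,-38.6,-12.8],-152],[1,[50.3,-38.6,-12.8],-152]])

```text
time: 1.1
tcp_pos: [384.8, -208.8, 298.9]
tcp_rot: [-2.348, -2.087, 0.0]
contact_force: [0.9, -0.4, -0.2]
gripper_width: 93.8
finger_force: 0.0
```

```bash
python3 -c "
from h import *
go(529,4,300,81);print(ctrl.read_state()['q'])"
```

```text
t 1.1 tcp [ 384.8 -208.8  298.9] ydir -6.7 | shift cm [22.82 11.83 -0.12] twist -87.7
[-6.26858136e-01 -1.52751478e-01  1.35501048e+00 -1.72448251e-05
  1.93949433e+00 -5.09677352e-01]
```

Call:
jog_arm(plan=[[1,[22.8,11.8,0],-88],[1,[22.8,11.8,0],-88],[1,[22.8,11.8,0],-88],[1,[22.8,11.8,0],-88],[1,[22.8,11.8,0],-88],[1,[22.8,11.8,0],-88],[1,[22.8,11.8,0],-88],[1,[22.8,11.8,0],-88]])

```text
time: 2.1
tcp_pos: [529.1, 1.3, 298.5]
tcp_rot: [-0.294, -3.126, 0.0]
contact_force: [-0.4, -0.9, -0.2]
gripper_width: 93.8
finger_force: 0.0
```

```bash
python3 - <<'E'
from h import *
p=ctrl.camera_params("wrist");print({k:np.round(v,2).tolist() for k,v in p.items()})
im=ctrl.read_camera("wrist");cv2.imwrite("pics/w1.png",im[:,:,::-1])
K,R,t=cam("wrist")
for X in([529,4,227],[529,4,200],[420,-261,100]):
    c=R@X+t;th=np.arctan2(np.hypot(c[0],c[1]),c[2]);r=th*K[0,0];a=np.arctan2(c[1],c[0]);print(X,K[0,2]+r*np.cos(a),K[1,2]+r*np.sin(a))
go(529,4,181,81)
E
```

```text
{'mtx': [[325.19, 0.0, 277.63], [0.0, 325.19, 208.41], [0.0, 0.0, 1.0]], 'rvec': [-2.24, -1.85, -0.28], 'tvec': [-99.82, -565.12, 363.69]}
[529, 4, 227] 280.7753724294419 205.48369138110368
[529, 4, 200] 280.48370406704936 197.8464946680724
[420, -261, 100] 83.1761545006674 141.44567720383117
t 2.15 tcp [529.1   1.2 298.5] ydir 79.5 | shift cm [ 0.04  0.28 11.75] twist -1.5
```

View pics/w1.png

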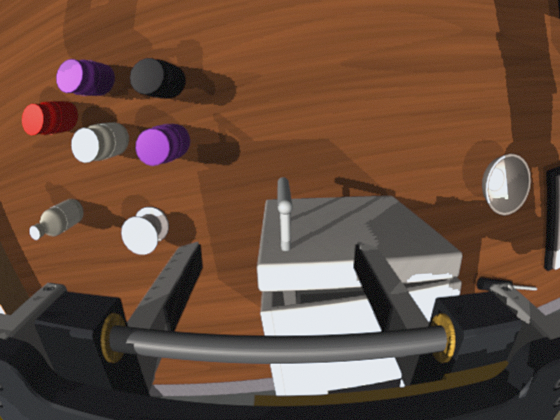

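The wrist view shows the handle top at about (286,208), against a predicted (281,205), so the handle is about 3 mm further to +y. I'll descend at (529,6). The jar lid is at (90,145), against a predicted (83,141).

Call:
jog_arm(plan=[[1,[0,0.5,5.8],-1.5],[1,[0,0.5,11.7],-1.5],[0,[0,0.5,11.7],-1.5],[0,[0,0.5,11.7],-1.5],[0,[0,0.5,11.7],-1.5],[0,[0,0.5,11.7],-1.5],[0,[0,0.5,11.7],-1.5],[0,[0,0.5,11.7],-1.5]], force=40)

```text
time: 3.15
tcp_pos: [530.5, 5.9, 182.8]
tcp_rot: [0.263, 3.13, -0.0]
contact_force: [0.8, -0.3, 0.1]
gripper_width: 36.9
finger_force: 0.0
```

```bash
cat >> h.py <<'E'
H=np.array([634.,174.]);FY=-3.9
def door(th,P):
    "world xy of hinge-frame point P at door angle th (deg)"
    a=np.radians(FY-th);return H+np.array([[np.cos(a),-np.sin(a)],[np.sin(a),np.cos(a)]])@np.array(P)
E
python3 - <<'E'
from h import *
s=ctrl.read_state();print(s['gripper_width'],s['finger_force'],s['contact_force'])
d=s['tcp_pos'][:2]-H;print("grip radius",np.hypot(*d),"door deg",-(np.degrees(np.arctan2(d[1],d[0]))-np.degrees(np.arctan2(-182,-78)))+FY)
for th in(5,10,15,20,25,30,35,40): go(*door(th,(-78,-182)),180.5,86.1-th)
E
```

```text
36.89465423583633 0.0 [ 0.75050146 -0.29133487  0.11865719]
grip radius 197.3926887864105 door deg 4.520931828485137
t 3.15 tcp [530.5   5.9 182.8] ydir 80.4 | shift cm [0.18 0.01 0.23] twist -0.7
t 3.15 tcp [530.5   5.9 182.8] ydir 80.4 | shift cm [1.74 0.74 0.22] twist 4.3
t 3.15 tcp [530.5   5.9 182.8] ydir 80.4 | shift cm [3.24 1.6  0.22] twist 9.3
t 3.15 tcp [530.5   5.9 182.8] ydir 80.4 | shift cm [4.65 2.59 0.22] twist 14.3
t 3.15 tcp [530.5   5.9 182.8] ydir 80.4 | shift cm [5.98 3.7  0.22] twist 19.3
t 3.15 tcp [530.5   5.9 182.8] ydir 80.4 | shift cm [7.2  4.92 0.22] twist 24.3
t 3.15 tcp [530.5   5.9 182.8] ydir 80.4 | shift cm [8.31 6.24 0.22] twist 29.3
t 3.15 tcp [530.5   5.9 182.8] ydir 80.4 | shift cm [9.3  7.66 0.22] twist 34.3
```

Call:
jog_arm(plan=[[0,[0,0,0],0],[0,[0,0,0],0],[0,[0,0,0],0],[0,[0,0,0],0],[0,[0,0,0],0],[0,[0,0,0],0]])

```text
time: 3.9
tcp_pos: [530.7, 7.5, 182.1]
tcp_rot: [0.261, 3.13, 0.004]
contact_force: [2.3, 5.8, -0.4]
gripper_width: 12.1
finger_force: 40.0
```

```bash
python3 - <<'E'
from h import *
s=ctrl.read_state();print(s['gripper_width'],s['finger_force'],s['contact_force'])
d=s['tcp_pos'][:2]-H;print("grip radius",np.hypot(*d),"door deg",-(np.degrees(np.arctan2(d[1],d[0]))-np.degrees(np.arctan2(-182,-78)))+FY)
E
```

```text
12.126279629063337 40.00000476837158 [ 2.28592511  5.79557223 -0.38419979]
grip radius 195.97766374117364 door deg 4.717213662740852
```

Call:
jog_arm(plan=[[0,[0.9,0.5,0],2],[0,[1.9,0.9,0],5],[0,[3.3,1.7,0],9],[0,[4.7,2.7,0],14],[0,[6.0,3.8,0],19],[0,[7.2,5.0,0],24],[0,[8.3,6.3,0],29],[0,[9.3,7.7,0],34]])

```text
time: 4.9
tcp_pos: [453.8, 97.5, 182.1]
tcp_rot: [1.17, 2.909, 0.003]
contact_force: [8.7, 1.3, -4.7]
gripper_width: 11.9
finger_force: 40.0
```

```bash
python3 - <<'E'
from h import *
s=ctrl.read_state();print(s['gripper_width'],s['finger_force'],s['contact_force'])
d=s['tcp_pos'][:2]-H;print("grip radius",np.hypot(*d),"door deg",-(np.degrees(np.arctan2(d[1],d[0]))-np.degrees(np.arctan2(-182,-78)))+FY)
for th in(46,52,58,64,70,76,82,88): go(*door(th,(-78,-182)),181,86.1-th)
E
```

```text
11.894802680598952 39.99582052230835 [ 8.74641135  1.27115392 -4.66944865]
grip radius 195.77559176730043 door deg 39.900180324255935
t 4.9 tcp [453.8  97.5 182.1] ydir 46.2 | shift cm [1.98 0.73 0.1 ] twist 6.1
t 4.9 tcp [453.8  97.5 182.1] ydir 46.2 | shift cm [3.73 1.83 0.1 ] twist 12.1
t 4.9 tcp [453.8  97.5 182.1] ydir 46.2 | shift cm [5.36 3.12 0.09] twist 18.1
t 4.9 tcp [453.8  97.5 182.1] ydir 46.2 | shift cm [6.84 4.56 0.09] twist 24.1
t 4.9 tcp [453.8  97.5 182.1] ydir 46.2 | shift cm [8.16 6.16 0.09] twist 30.1
t 4.9 tcp [453.8  97.5 182.1] ydir 46.2 | shift cm [9.32 7.88 0.09] twist 36.1
t 4.9 tcp [453.8  97.5 182.1] ydir 46.2 | shift cm [10.28  9.72  0.09] twist 42.1
t 4.9 tcp [453.8  97.5 182.1] ydir 46.2 | shift cm [11.05 11.64  0.1 ] twist 48.1
```

Call:
jog_arm(plan=[[0,[2.0,0.75,0],6],[0,[3.7,1.85,0],12],[0,[5.3,3.1,0],18],[0,[6.8,4.55,0],24],[0,[8.1,6.15,0],30],[0,[9.25,7.9,0],36],[0,[10.2,9.75,0],42],[0,[11.0,11.7,0],48]])

```text
time: 5.9
tcp_pos: [454.8, 255.8, 182.1]
tcp_rot: [2.254, 2.179, -0.001]
contact_force: [6.1, -5.0, -1.2]
gripper_width: 12.3
finger_force: 40.0
```

```bash
python3 - <<'E'
from h import *
s=ctrl.read_state();print(s['gripper_width'],s['finger_force'],s['contact_force'])
d=s['tcp_pos'][:2]-H;print("grip radius",np.hypot(*d),"door deg",-(np.degrees(np.arctan2(d[1],d[0]))-np.degrees(np.arctan2(-182,-78)))+FY)
go(*s['tcp_pos'],0)
E
```

```text
12.32507523561723 40.00039100646973 [ 6.09454578 -5.00196813 -1.15648287]
grip radius 196.9770868409077 door deg -272.54757358361405
t 5.9 tcp [454.8 255.8 182.1] ydir -1.9 | shift cm [0. 0. 0.] twist -1.9
```

Call:
jog_arm(plan=[[1,[0,0,0],0],[1,[0,0,0],0],[1,[0,0,0],0],[1,[0,0,0],0],[1,[0,0,-6],0],[1,[0,0,-12],0],[1,[0,0,-12],0]])

```text
time: 6.78
tcp_pos: [454.2, 258.6, 308.9]
tcp_rot: [2.249, 2.187, 0.018]
contact_force: [0.5, 0.1, -0.4]
gripper_width: 78.4
finger_force: 0.0
```

```bash
python3 - <<'E'
from h import *
im=ctrl.read_camera("top");cv2.imwrite("pics/t2.png",im[:,:,::-1])
cv2.imwrite("pics/t2c.png",cv2.resize(im[80:300,120:420,::-1],None,fx=2.6,fy=2.6))
go(420,-257,280,-60)
E
```

```text
t 6.83 tcp [453.3 258.2 305.4] ydir -1.6 | shift cm [-51.6  -1.9   2.4] twist 58.4
```

View pics/t2c.png

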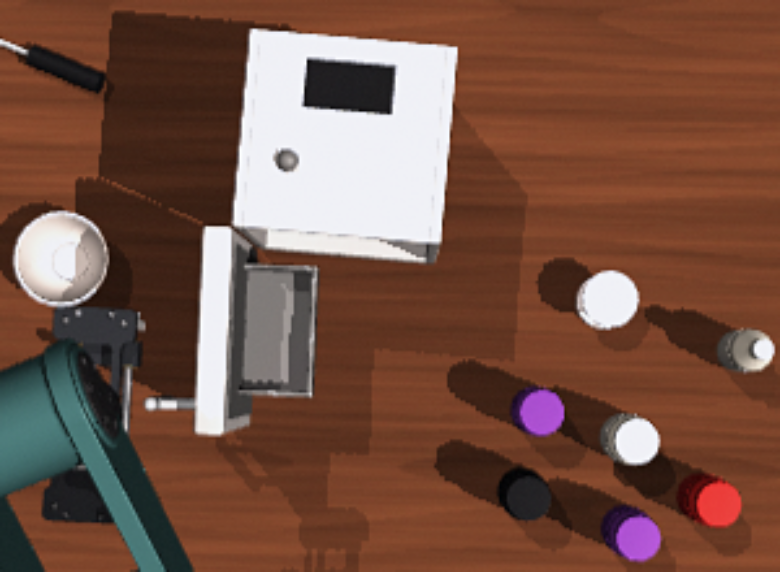

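The door stands at about 88°. The rack rim corners are at crop (245,266), (317,266), (313,397) and (243,394). The bowl is untouched and the jar is at crop (630,440).

```bash
python3 - <<'E'
from h import *
for u,v in[(317,266),(313,397),(280,331)]:
    print(onz("top",(120+u/2.6,80+v/2.6),155).round(1))
print([onz("top",(120+u/2.6,80+v/2.6),243).round(1) for u,v in((204,227),(229,227),(195,433),(223,433))])
for th in(85,87.5,90):print(th,door(th,(38,-100)).round(1),door(th,(81,-30)).round(1),door(th,(81,-170)).round(1),door(th,(0,-210)).round(1))
E
```

```text
[601.4  92.9 155. ]
[461.1  93.7 155. ]
[530.8 130.7 155. ]
[array([631.4, 201.8, 243. ]), array([632. , 176.7, 243. ]), array([424.3, 205.2, 243. ]), array([425. , 177.1, 243. ])]
85 [534.7 134.1] [605.6  92.4] [465.6  89.8] [424. 170.]
87.5 [533.1 138.5] [602.   93.8] [462.1  97.2] [424.1 179.1]
90 [531.6 142.9] [598.6  95.2] [458.9 104.8] [424.5 188.3]
```

Call:
jog_arm(plan=[[1,[-25,-0.9,1.2],29],[1,[-51.6,-1.9,2.4],58],[1,[-51.6,-1.9,2.4],58],[1,[-51.6,-1.9,2.4],58],[1,[-51.6,-1.9,2.4],58],[1,[-51.6,-1.9,2.4],58],[1,[-51.6,-1.9,2.4],58],[1,[-51.6,-1.9,2.4],58]])

```text
time: 7.82
tcp_pos: [418.7, -241.9, 276.7]
tcp_rot: [-3.029, -0.822, 0.003]
contact_force: [0.7, -0.5, 0.6]
gripper_width: 93.8
finger_force: 0.0
```

```bash
python3 - <<'E'
from h import *
K,R,t=cam("wrist");im=ctrl.read_camera("wrist");cv2.imwrite("pics/w2.png",im[:,:,::-1])
s=ctrl.read_state();print(s['tcp_pos'])
hsv=cv2.cvtColor(im,cv2.COLOR_RGB2HSV)
m=((hsv[...,1]<40)&(hsv[...,2]>170)).astype(np.uint8)
for c in cv2.findContours(m,cv2.RETR_EXTERNAL,cv2.CHAIN_APPROX_NONE)[0]:
    if cv2.contourArea(c)<150: continue
    p=c[:,0]
    def toz(u,v,z):
        x,y=u-K[0,2],v-K[1,2];r=np.hypot(x,y);th=r/K[0,0];d=R.T@np.array([x/r*np.sin(th),y/r*np.sin(th),np.cos(th)])
        o=-R.T@t;return (o+d*(z-o[2])/d[2])[:2]
    w=np.array([toz(u,v,100) for u,v in p],np.float32);(cx,cy),r=cv2.minEnclosingCircle(w)
    print(p.mean(0).round(),cx.__round__(1),cy.__round__(1),round(r,1))
E
```

```text
[ 417.06936161 -249.19089005  274.66116827]
[545. 238.] 585.9 -695.2 101.3
[292. 183.] 427.7 -257.7 29.3
[417. 169.] 528.7 -389.5 28.6
[334.  70.] 572.5 -229.7 32.5
[66. 30.] 472.7 141.1 53.1
```

View pics/w2.png

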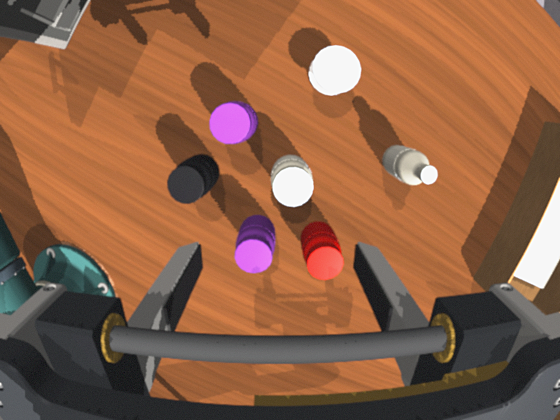

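The wrist view shows the white jar lid at (292,187), with the purple, black and red jars around it. The arm was still settling, so I'll remeasure with the lid only.

Call:
jog_arm(plan=[[1,[0,0,0],0],[1,[0,0,0],0]])

```text
time: 8.12
tcp_pos: [419.8, -239.3, 278.1]
tcp_rot: [-3.03, -0.825, 0.001]
contact_force: [0.3, -0.4, -0.3]
gripper_width: 93.6
finger_force: 0.0
```

```bash
cat >> h.py <<'E'
def wlids(z,thr=215):
    K,R,t=cam("wrist");im=ctrl.read_camera("wrist");o=-R.T@t
    m=(im.min(2)>thr).astype(np.uint8)
    for c in cv2.findContours(m,cv2.RETR_EXTERNAL,cv2.CHAIN_APPROX_NONE)[0]:
        if cv2.contourArea(c)<150: continue
        q=c[:,0]-K[:2,2];r=np.hypot(*q.T);a=r/K[0,0]
        d=np.c_[q/r[:,None]*np.sin(a)[:,None],np.cos(a)]@R
        w=(o+d*((z-o[2])/d[:,2])[:,None])[:,:2].astype(np.float32)
        C,rr=cv2.minEnclosingCircle(w);print(c[:,0].mean(0).round(),np.round(C,1),"r",round(rr,1),"centroid ellipse",np.round(cv2.fitEllipse(w)[0:2],1).tolist())
    return im
E
python3 - <<'E'
from h import *
s=ctrl.read_state();print(s['tcp_pos'],s['time'])
wlids(100)
im=cv2.imread("pics/scene0.png");m=(im.min(2)>200).astype(np.uint8);m[:,:170]=0;m[:,210:]=0
for c in cv2.findContours(m,0,2)[0]:
    if cv2.contourArea(c)>40:
        C,r=cv2.minEnclosingCircle(c);print("scene",C,r,onz("scene",C,100))
E
```

```text
[ 419.82528356 -239.28393768  278.12540334] 8.125
[545. 238.] [ 587.6 -694. ] r 101.7 centroid ellipse [[558.2, -691.4], [98.2, 200.6]]
[294. 188.] [ 424.8 -260.1] r 25.2 centroid ellipse [[424.6, -260.0], [48.5, 49.0]]
[429. 176.] [ 531.2 -405.7] r 12.5 centroid ellipse [[531.1, -405.7], [23.3, 24.0]]
[336.  72.] [ 572.8 -229.7] r 32.3 centroid ellipse [[573.2, -229.9], [56.6, 64.0]]
scene (208.5, 267.5) 12.510096549987793 [ 611.08108706 -248.21353367  100.        ]
scene (186.23077392578125, 213.92308044433594) 8.301020622253418 [ 422.23265018 -260.89360877  100.        ]
```

```bash
python3 -c "
from h import *
go(423,-260.5,150,-60);go(423,-260.5,63,-60)"
```

```text
t 8.18 tcp [ 420.1 -239.   278.6] ydir -59.5 | shift cm [-0.84  2.01 12.86] twist 0.5
t 8.18 tcp [ 420.1 -239.   278.6] ydir -59.5 | shift cm [-0.84  2.01 21.56] twist 0.5
```

Call:
jog_arm(plan=[[1,[-0.8,2.0,4],0.5],[1,[-0.8,2.0,9],0.5],[1,[-0.8,2.0,13],0.5],[1,[-0.8,2.0,13],0.5],[1,[-0.8,2.0,17],0.5],[1,[-0.8,2.0,21.5],0.5],[1,[-0.8,2.0,21.5],0.5],[1,[-0.8,2.0,21.5],0.5]])

```text
time: 9.18
tcp_pos: [425.2, -262.6, 67.4]
tcp_rot: [3.031, 0.811, 0.005]
contact_force: [-0.3, -0.1, 0.0]
gripper_width: 93.9
finger_force: 0.0
```

Call:
jog_arm(plan=[[0,[0,0,0],0],[0,[0,0,0],0],[0,[0,0,0],0],[0,[0,0,0],0],[0,[0,0,0],0],[0,[0,0,0],0],[0,[0,0,0],0],[0,[0,0,0],0]], force=25)

```text
time: 10.18
tcp_pos: [423.2, -261.5, 64.0]
tcp_rot: [-3.035, -0.81, 0.0]
contact_force: [-0.6, 1.3, 0.9]
gripper_width: 48.4
finger_force: 25.0
```

```bash
python3 -c "
from h import *
go(423,-260.5,63,-60)"
```

```text
t 10.18 tcp [ 423.2 -261.5   64. ] ydir -60.1 | shift cm [ 0.04 -0.1   0.1 ] twist -0.1
```

Call:
jog_arm(plan=[[0,[0,0,-2],0],[0,[0,0,-5],0],[0,[0,0,-9],0],[0,[0,0,-13],0],[0,[0,0,-17],0],[0,[0,0,-19.5],0],[0,[0,0,-19.5],0],[0,[0,0,-19.5],0]])

```text
time: 11.18
tcp_pos: [422.7, -261.4, 256.7]
tcp_rot: [-3.033, -0.81, 0.004]
contact_force: [0.2, 1.5, -3.6]
gripper_width: 48.7
finger_force: 25.0
```

```bash
python3 - <<'E'
from h import *
s=ctrl.read_state();print(s['contact_force'],s['gripper_width'])
im=wlids(290);cv2.imwrite("pics/w3.png",im[:,:,::-1])
go(532,137,260,-10)
E
```

```text
[ 0.16150542  1.48100168 -3.63565557] 48.69492360698897
[277. 252.] [ 423.  -262.1] r 25.2 centroid ellipse [[421.4, -261.0], [44.6, 50.7]]
[546. 239.] [ 538.  -450.8] r 46.3 centroid ellipse [[524.0, -449.1], [46.0, 91.1]]
[415. 173.] [ 510.1 -305.8] r 11.4 centroid ellipse [[511.2, -307.4], [10.6, 22.6]]
[322.  62.] [ 533.9 -226.3] r 15.5 centroid ellipse [[534.1, -226.3], [27.4, 30.6]]
t 11.22 tcp [ 422.6 -261.2  256.4] ydir -60.1 | shift cm [ 29.33 -29.07  -0.29] twist -50.1
```

View pics/w3.png

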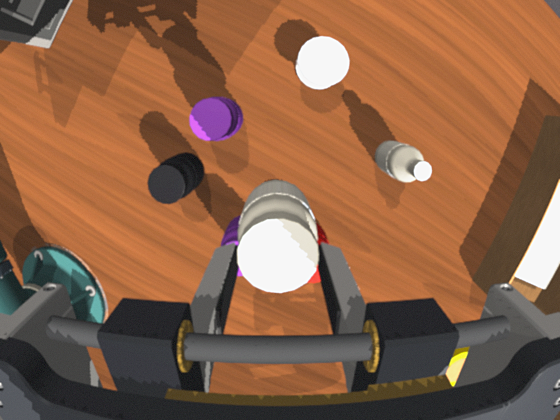

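The jar is held centred: lid centre (277,252) maps to (423,-262), which is the TCP. It hangs upright. Next I carry it over the rack.

Call:
jog_arm(plan=[[0,[2,-2,0],-5],[0,[6,-6,0],-13],[0,[10,-10,0],-22],[0,[14,-14,0],-31],[0,[18,-18,0],-40],[0,[22,-22,0],-50],[0,[26,-25.8,0],-60],[0,[28.5,-28.2,0],-60]])

```text
time: 12.22
tcp_pos: [529.2, 127.4, 256.4]
tcp_rot: [-2.218, -2.221, 0.005]
contact_force: [-0.1, -0.9, -2.8]
gripper_width: 48.7
finger_force: 25.0
```

Call:
jog_arm(plan=[[0,[0,0,0],0],[0,[0,0,0],0],[0,[0,0,0],0]])

```text
time: 12.6
tcp_pos: [529.5, 123.7, 258.6]
tcp_rot: [-2.225, -2.217, 0.001]
contact_force: [-0.4, -0.2, -4.5]
gripper_width: 48.4
finger_force: 25.0
```

```bash
python3 - <<'E'
from h import *
s=ctrl.read_state();print(s['contact_force'],s['gripper_width'])
im=wlids(290);cv2.imwrite("pics/w4.png",im[:,:,::-1])
# predicted pixels of rack rim corners in wrist image
K,R,t=cam("wrist")
for X in([601,93.5,155],[461,93.5,155],[600,173,155],[461,173,155]):
    c=R@X+t;r=np.arctan2(np.hypot(c[0],c[1]),c[2])*K[0,0];a=np.arctan2(c[1],c[0]);print(X,round(K[0,2]+r*np.cos(a)),round(K[1,2]+r*np.sin(a)))
go(532,137,260,0)
E
```

```text
[-0.39970685 -0.21644532 -4.52836574] 48.44566353419478
[308. 379.] [554.1  12.7] r 13.6 centroid ellipse [[554.1, 12.7], [25.9, 26.6]]
[458. 358.] [684.8  17.7] r 14.2 centroid ellipse [[684.6, 17.8], [15.0, 30.5]]
[278. 255.] [530.2 121.9] r 25.0 centroid ellipse [[531.4, 121.5], [44.9, 50.0]]
[490. 245.] [695.8 116.9] r 99.2 centroid ellipse [[688.4, 121.2], [119.4, 173.3]]
[362. 202.] [583.7 151.6] r 31.2 centroid ellipse [[582.3, 164.4], [18.0, 69.4]]
[393. 143.] [597.3 193.3] r 18.6 centroid ellipse [[599.0, 192.9], [23.2, 34.4]]
[321. 134.] [554.9 197.4] r 20.4 centroid ellipse [[556.3, 196.1], [20.5, 38.0]]
[203. 136.] [487.6 196.4] r 38.6 centroid ellipse [[486.1, 195.8], [22.8, 92.5]]
[601, 93.5, 155] 345 225
[461, 93.5, 155] 211 226
[600, 173, 155] 348 150
[461, 173, 155] 207 150
t 12.65 tcp [529.6 123.6 258.9] ydir -0.2 | shift cm [ 1.34  0.23 -0.11] twist -0.2
```

View pics/w4.png

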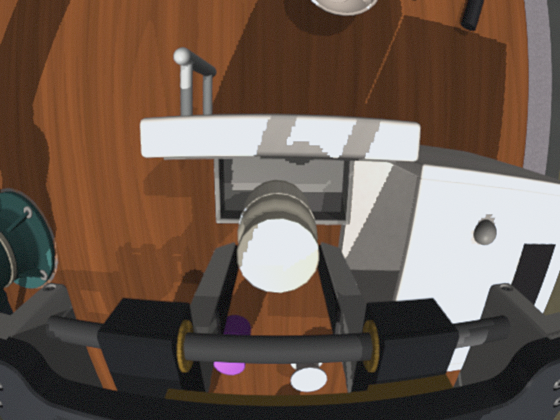

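The rack trough is seen at (216–350, 158–222), with front corners about (+5,−3) px from prediction. That puts the rack centre near (534,138). The jar is at the lip side, so I shift it +y about 15 mm and lower it.

Call:
jog_arm(plan=[[0,[0.8,0.4,0],0],[0,[1.5,0.4,0],0],[0,[1.5,0.4,1],0],[0,[1.5,0.4,2.0],0],[0,[1.5,0.4,2.8],0],[0,[1.5,0.4,3],0],[0,[1.5,0.4,3],0],[0,[1.5,0.4,3],0]])

```text
time: 13.65
tcp_pos: [534.1, 139.8, 229.5]
tcp_rot: [2.223, 2.219, 0.001]
contact_force: [0.4, -0.5, -3.2]
gripper_width: 48.2
finger_force: 25.0
```

```bash
python3 - <<'E'
from h import *
s=ctrl.read_state();print(s['contact_force'],s['gripper_width'])
im=ctrl.read_camera("scene");
K,R,t=cam("scene")
cv2.imwrite("pics/s2c.png",cv2.resize(im[130:290,200:400,::-1],None,fx=3.7,fy=3.7))
print(s['tcp_pos'])
go(534,139,192,0)
x,y,_=s['tcp_pos']; print("jar base px",(proj("scene",[x,y,165])-[200,130])*3.7, "lip px",(proj("scene",[[601,93.5,155],[461,93.5,155]])-[200,130])*3.7)
E
```

```text
[ 0.40786598 -0.4929435  -3.20477846] 48.23306711864736
[534.09305498 139.77984369 229.53673294]
t 13.7 tcp [534.1 139.8 229.6] ydir -0.1 | shift cm [-0.08 -0.01  3.76] twist -0.1
jar base px [[475.30289363 216.0548872 ]] lip px [[454.79611453 311.23369266]
 [382.80350538 170.36238981]]
```

View pics/s2c.png

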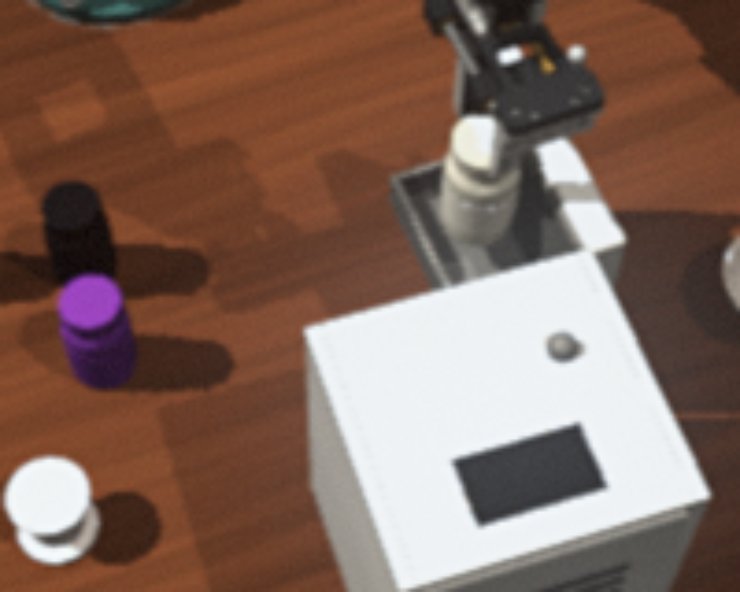

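The scene crop shows the jar base at about (477,225), hanging over the trough floor. The lip corner is at (391,178), which matches prediction once the camera's small bias is allowed for. I lower it gently.

Call:
jog_arm(plan=[[0,[0,0,1],0],[0,[0,0,2],0],[0,[0,0,2.8],0],[0,[0,0,3.4],0],[0,[0,0,3.6],0],[0,[0,0,3.7],0],[0,[0,0,3.7],0],[0,[0,0,3.7],0]])

```text
time: 14.7
tcp_pos: [534.0, 139.8, 192.4]
tcp_rot: [2.223, 2.219, 0.001]
contact_force: [-0.2, -0.2, -3.0]
gripper_width: 48.1
finger_force: 25.0
```

Call:
jog_arm(plan=[[0,[0,0,0.1],0],[0,[0,0,0.1],0],[0,[0,0,0.2],0],[0,[0,0,0.2],0],[0,[0,0,0.2],0]])

```text
time: 15.32
tcp_pos: [533.8, 139.8, 190.0]
tcp_rot: [2.223, 2.219, -0.0]
contact_force: [-0.3, 0.1, -4.1]
gripper_width: 48.7
finger_force: 25.0
```

Call:
jog_arm(plan=[[0,[0,0,0.05],0],[0,[0,0,0.1],0],[0,[0,0,0.1],0],[0,[0,0,0.1],0]])

```text
time: 15.82
tcp_pos: [533.8, 139.8, 189.1]
tcp_rot: [2.223, 2.219, 0.0]
contact_force: [0.2, 1.1, -2.7]
gripper_width: 48.6
finger_force: 25.0
```

Call:
jog_arm(plan=[[0,[0,0,0.05],0],[0,[0,0,0.1],0],[0,[0,0,0.1],0],[0,[0,0,0.1],0]])

```text
time: 16.32
tcp_pos: [533.9, 139.9, 189.0]
tcp_rot: [2.223, 2.219, 0.001]
contact_force: [-2.3, -0.1, 4.3]
gripper_width: 48.8
finger_force: 25.0
```

The contact force went from -3 N to +4 N, so the jar is seated. I release it.

Call:
jog_arm(plan=[[0.85,[0,0,0],0],[0.85,[0,0,0],0],[0.85,[0,0,0],0],[0.85,[0,0,0],0],[0.85,[0,0,0],0],[0.85,[0,0,-3],0],[0.85,[0,0,-8],0],[0.85,[0,0,-12],0]])

```text
time: 17.32
tcp_pos: [533.9, 139.8, 310.0]
tcp_rot: [2.223, 2.219, 0.002]
contact_force: [0.3, 0.9, -0.6]
gripper_width: 79.6
finger_force: 0.0
```

Call:
jog_arm(plan=[[0.85,[0,0,0],0],[0.85,[0,0,0],0],[0.85,[0,0,0],0]])

```text
time: 17.7
tcp_pos: [533.2, 139.7, 305.8]
tcp_rot: [-2.222, -2.218, 0.005]
contact_force: [-0.3, -0.1, -0.2]
gripper_width: 79.9
finger_force: 0.0
```

```bash
python3 - <<'E'
from h import *
im=wlids(225);cv2.imwrite("pics/w5.png",im[:,:,::-1])
go(453.5,256.5,309,-2)
E
```

```text
[304. 370.] [566.5 -69.5] r 19.6 centroid ellipse [[566.4, -73.6], [27.5, 41.5]]
[277. 203.] [533.5 140.3] r 24.2 centroid ellipse [[533.5, 140.3], [47.1, 47.4]]
[465. 240.] [751.5  96.2] r 126.2 centroid ellipse [[743.5, 97.4], [160.4, 240.4]]
[350. 210.] [607.8 125.5] r 47.8 centroid ellipse [[606.1, 146.1], [25.6, 106.4]]
[276. 152.] [532.2 188.5] r 109.9 centroid ellipse [[530.7, 189.4], [29.3, 334.3]]
[339.   7.] [589.4 326.8] r 15.4 centroid ellipse [[590.9, 326.2], [14.9, 30.9]]
t 17.75 tcp [533.2 139.7 305.9] ydir -0.1 | shift cm [11.66 -7.99 -0.29] twist 1.9
```

View pics/w5.png

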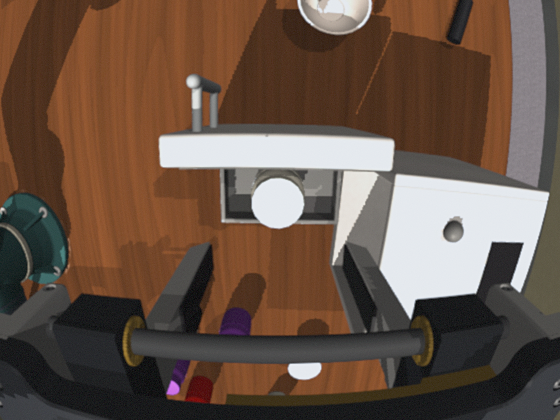

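The jar stands in the rack: lid at (277,203), about (533,140), between the trough walls. Next I regrasp the handle, whose top is at (193,82).

Call:
jog_arm(plan=[[1,[5.8,-4,0],-1],[1,[11.6,-7.9,0],-2],[1,[11.6,-7.9,0],-2],[1,[11.6,-7.9,0],-2],[1,[11.6,-7.9,0],-2]])

```text
time: 18.38
tcp_pos: [455.8, 254.9, 307.4]
tcp_rot: [2.186, 2.256, -0.002]
contact_force: [0.0, 0.4, -0.4]
gripper_width: 94.1
finger_force: 0.0
```

```bash
python3 - <<'E'
from h import *
im=ctrl.read_camera("wrist");cv2.imwrite("pics/w6.png",im[:,:,::-1])
K,R,t=cam("wrist")
for X in([454.8,255.8,227],):
    c=R@X+t;r=np.arctan2(np.hypot(c[0],c[1]),c[2])*K[0,0];a=np.arctan2(c[1],c[0]);print(X,round(K[0,2]+r*np.cos(a)),round(K[1,2]+r*np.sin(a)))
go(455,256,182,-2)
E
```

```text
[454.8, 255.8, 227] 276 203
t 18.43 tcp [455.9 254.7 307.4] ydir 1.8 | shift cm [ 0.14 -0.08 12.54] twist 3.8
```

View pics/w6.png

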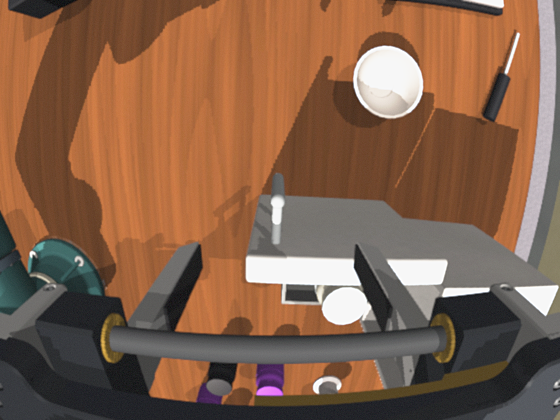

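The handle top is at (277,203), as predicted at (276,203). I descend and grip.

Call:
jog_arm(plan=[[1,[0.1,-0.1,6],3.8],[1,[0.1,-0.1,12.5],3.8],[1,[0.1,-0.1,12.5],3.8],[0,[0.1,-0.1,12.5],3.8],[0,[0.1,-0.1,12.5],3.8],[0,[0.1,-0.1,12.5],3.8],[0,[0.1,-0.1,12.5],3.8],[0,[0.1,-0.1,12.5],3.8]], force=40)

```text
time: 19.42
tcp_pos: [454.3, 257.1, 183.6]
tcp_rot: [2.257, 2.184, 0.001]
contact_force: [0.2, 0.5, -0.0]
gripper_width: 47.3
finger_force: 0.0
```

Call:
jog_arm(plan=[[0,[0,0,0],0],[0,[0,0,0],0],[0,[0,0,0],0],[0,[0,0,0],0],[0,[0,0,0],0],[0,[0,0,0],0],[0,[0,0,0],0]])

```text
time: 20.3
tcp_pos: [455.5, 256.5, 182.9]
tcp_rot: [2.257, 2.181, 0.002]
contact_force: [5.7, -1.0, -2.4]
gripper_width: 11.8
finger_force: 40.0
```

```bash
python3 - <<'E'
from h import *
s=ctrl.read_state();print(s['gripper_width'],s['finger_force'],s['contact_force'])
for th in(87,84,80,75,70,64,58,52,46): go(*door(th,(-78,-182)),182,86.1-th)
E
```

```text
11.780142598738028 40.00087380409241 [ 5.66771163 -1.01446804 -2.42921137]
t 20.3 tcp [455.5 256.5 182.9] ydir -2.0 | shift cm [-0.17 -0.22  0.09] twist -1.1
t 20.3 tcp [455.5 256.5 182.9] ydir -2.0 | shift cm [-1.14 -0.59  0.09] twist -4.1
t 20.3 tcp [455.5 256.5 182.9] ydir -2.0 | shift cm [-2.46 -0.99  0.09] twist -8.1
t 20.3 tcp [455.5 256.5 182.9] ydir -2.0 | shift cm [-4.14 -1.37  0.09] twist -13.1
t 20.3 tcp [455.5 256.5 182.9] ydir -2.0 | shift cm [-5.86 -1.6   0.09] twist -18.1
t 20.3 tcp [455.5 256.5 182.9] ydir -2.0 | shift cm [-7.93 -1.68  0.09] twist -24.1
t 20.3 tcp [455.5 256.5 182.9] ydir -2.0 | shift cm [-10.    -1.54   0.09] twist -30.1
t 20.3 tcp [455.5 256.5 182.9] ydir -2.0 | shift cm [-12.04  -1.18   0.1 ] twist -36.1
t 20.3 tcp [455.5 256.5 182.9] ydir -2.0 | shift cm [-14.03  -0.62   0.1 ] twist -42.1
```

Call:
jog_arm(plan=[[0,[-0.5,-0.2,0],-2],[0,[-1.15,-0.5,0],-4],[0,[-2.1,-0.8,0],-7],[0,[-3.3,-1.1,0],-10.5],[0,[-4.5,-1.35,0],-14],[0,[-5.9,-1.5,0],-18],[0,[-7.2,-1.6,0],-22],[0,[-8.6,-1.6,0],-26]])

```text
time: 21.3
tcp_pos: [438.3, 171.6, 182.9]
tcp_rot: [1.704, 2.633, 0.008]
contact_force: [11.2, 2.5, -5.3]
gripper_width: 12.3
finger_force: 40.0
```

```bash
python3 - <<'E'
from h import *
s=ctrl.read_state();print(s['gripper_width'],s['finger_force'],s['contact_force'])
d=s['tcp_pos'][:2]-H;print("grip radius",np.hypot(*d),"door deg",(-(np.degrees(np.arctan2(d[1],d[0]))-np.degrees(np.arctan2(-182,-78)))+FY)%360)
for th in(60,56,52,47,42,37,32,27): go(*door(th,(-77,-181)),182,86.1-th)
E
```

```text
12.29066891300331 40.00470578670502 [11.2267677   2.50967478 -5.30754787]
grip radius 195.67263722488053 door deg 62.2078436539849
t 21.3 tcp [438.3 171.6 182.9] ydir 24.2 | shift cm [-0.71 -0.4   0.09] twist -1.9
t 21.3 tcp [438.3 171.6 182.9] ydir 24.2 | shift cm [-2.01 -0.85  0.09] twist -5.9
t 21.3 tcp [438.3 171.6 182.9] ydir 24.2 | shift cm [-3.33 -1.21  0.09] twist -9.9
t 21.3 tcp [438.3 171.6 182.9] ydir 24.2 | shift cm [-5.02 -1.53  0.09] twist -14.9
t 21.3 tcp [438.3 171.6 182.9] ydir 24.2 | shift cm [-6.73 -1.7   0.09] twist -19.9
t 21.3 tcp [438.3 171.6 182.9] ydir 24.2 | shift cm [-8.44 -1.72  0.09] twist -24.9
t 21.3 tcp [438.3 171.6 182.9] ydir 24.2 | shift cm [-10.15  -1.59   0.1 ] twist -29.9
t 21.3 tcp [438.3 171.6 182.9] ydir 24.2 | shift cm [-11.85  -1.31   0.1 ] twist -34.9
```

Call:
jog_arm(plan=[[0,[-0.9,-0.1,0],-3],[0,[-2.2,-0.6,0],-6.5],[0,[-3.4,-1.0,0],-10],[0,[-5.0,-1.3,0],-15],[0,[-6.7,-1.5,0],-20],[0,[-8.4,-1.5,0],-25],[0,[-10.1,-1.4,0],-30],[0,[-11.8,-1.1,0],-35]])

```text
time: 22.3
tcp_pos: [474.7, 61.2, 182.9]
tcp_rot: [0.83, 3.029, 0.009]
contact_force: [5.2, 4.6, -3.4]
gripper_width: 12.0
finger_force: 40.0
```

```bash
python3 - <<'E'
from h import *
s=ctrl.read_state();print(s['gripper_width'],s['finger_force'],s['contact_force'])
d=s['tcp_pos'][:2]-H;print("grip radius",np.hypot(*d),"door deg",(-(np.degrees(np.arctan2(d[1],d[0]))-np.degrees(np.arctan2(-182,-78)))+FY)%360)
for th in(24,20,16,12,8,5,2,0,-1): go(*door(th,(-77,-181)),182,86.1-th)
E
```

```text
12.026196038275998 40.00602185726166 [ 5.24682825  4.56380089 -3.4038576 ]
grip radius 195.24374892688306 door deg 27.598141355616697
t 22.3 tcp [474.7  61.2 182.9] ydir 59.3 | shift cm [-1.13 -0.62  0.09] twist -2.8
t 22.3 tcp [474.7  61.2 182.9] ydir 59.3 | shift cm [-2.44 -1.05  0.08] twist -6.8
t 22.3 tcp [474.7  61.2 182.9] ydir 59.3 | shift cm [-3.77 -1.39  0.08] twist -10.8
t 22.3 tcp [474.7  61.2 182.9] ydir 59.3 | shift cm [-5.12 -1.63  0.08] twist -14.8
t 22.3 tcp [474.7  61.2 182.9] ydir 59.3 | shift cm [-6.48 -1.78  0.08] twist -18.8
t 22.3 tcp [474.7  61.2 182.9] ydir 59.3 | shift cm [-7.51 -1.83  0.08] twist -21.8
t 22.3 tcp [474.7  61.2 182.9] ydir 59.3 | shift cm [-8.54 -1.83  0.08] twist -24.8
t 22.3 tcp [474.7  61.2 182.9] ydir 59.3 | shift cm [-9.23 -1.8   0.08] twist -26.8
t 22.3 tcp [474.7  61.2 182.9] ydir 59.3 | shift cm [-9.57 -1.77  0.08] twist -27.8
```

Call:
jog_arm(plan=[[0,[-1.2,-0.3,0],-3.5],[0,[-2.4,-0.8,0],-7],[0,[-3.7,-1.1,0],-11],[0,[-4.9,-1.3,0],-14],[0,[-5.9,-1.4,0],-17],[0,[-6.7,-1.5,0],-19.5],[0,[-7.3,-1.5,0],-21.5],[0,[-7.9,-1.5,0],-23]])

```text
time: 23.3
tcp_pos: [532.9, 6.6, 182.9]
tcp_rot: [-0.214, -3.133, -0.002]
contact_force: [0.2, 1.5, 0.4]
gripper_width: 12.2
finger_force: 40.0
```

```bash
python3 - <<'E'
from h import *
s=ctrl.read_state();print(s['gripper_width'],s['finger_force'],s['contact_force'])
d=s['tcp_pos'][:2]-H;print("grip radius",np.hypot(*d),"door deg",(-(np.degrees(np.arctan2(d[1],d[0]))-np.degrees(np.arctan2(-182,-78)))+FY)%360)
for th in(2,0,-1): go(*door(th,(-77,-180)),182,86.1-th)
E
```

```text
12.219188632183206 40.00091850757599 [0.18552637 1.4669553  0.41715432]
grip radius 195.56403699670213 door deg 4.0362723916106855
t 23.3 tcp [532.9   6.6 182.9] ydir 82.2 | shift cm [-0.65 -0.29  0.09] twist -1.9
t 23.3 tcp [532.9   6.6 182.9] ydir 82.2 | shift cm [-1.29 -0.53  0.09] twist -3.9
t 23.3 tcp [532.9   6.6 182.9] ydir 82.2 | shift cm [-1.61 -0.63  0.09] twist -4.9
```

Now the last few degrees, pressing gently until the stop is felt.

Call:
jog_arm(plan=[[0,[-0.4,-0.1,0],-1],[0,[-0.8,-0.3,0],-2],[0,[-1.1,-0.4,0],-3],[0,[-1.3,-0.5,0],-4],[0,[-1.3,-0.5,0],-4],[0,[-1.3,-0.5,0],-4]])

```text
time: 24.05
tcp_pos: [546.1, -0.8, 182.9]
tcp_rot: [0.107, 3.139, 0.0]
contact_force: [1.9, 2.0, -1.9]
gripper_width: 12.2
finger_force: 40.0
```

Call:
jog_arm(plan=[[0,[-0.2,0,0],0],[0,[-0.4,-0.1,0],-1],[0,[-0.5,-0.1,0],-1],[0,[-0.5,-0.1,0],-1]])

```text
time: 24.55
tcp_pos: [546.2, -0.9, 182.9]
tcp_rot: [-0.078, -3.131, -0.003]
contact_force: [-10.5, 4.5, 4.1]
gripper_width: 12.1
finger_force: 40.0
```

The stop is felt: -10 N with no motion, so the door is shut. I release and withdraw upward.

Call:
jog_arm(plan=[[1,[0,0,0],0],[1,[0,0,0],0],[1,[0,0,0],0],[1,[0.3,0,0],0],[1,[0.3,0,-4],0],[1,[0.3,0,-9],0],[1,[0.3,0,-14],0],[1,[0.3,0,-14],0]])

```text
time: 25.55
tcp_pos: [549.0, -2.3, 328.7]
tcp_rot: [0.08, 3.13, -0.002]
contact_force: [0.6, -0.8, -0.2]
gripper_width: 88.7
finger_force: 0.0
```

Call:
jog_arm(plan=[[1,[6,0,0],0],[1,[12,0,0],0],[1,[16,0,0],0],[1,[16,0,0],0],[1,[16,0,0],0]])

```text
time: 26.18
tcp_pos: [387.9, 6.0, 322.2]
tcp_rot: [-0.08, -3.14, 0.0]
contact_force: [-0.1, 0.7, -0.1]
gripper_width: 93.8
finger_force: 0.0
```

```bash
python3 - <<'E'
from h import *
im=ctrl.read_camera("top")
a=im[80:300,120:420,::-1];cv2.imwrite("pics/t3c.png",cv2.resize(a,None,fx=2.6,fy=2.6))
print(ctrl.read_state()['contact_force'])
E
```

```text
[ 0.26682301 -0.08861394  0.84040353]
```

View pics/t3c.png

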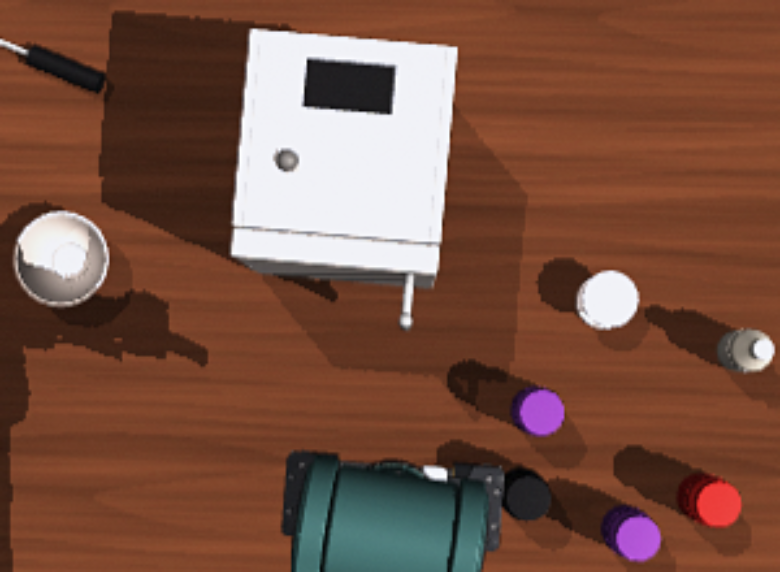

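The top view shows the door flush with the fridge front along the seam (233,228)–(440,243). The spool, bottle and bowl are unmoved and the arm is clear.

```bash
python3 -c "
from plant import ctrl
print(ctrl.sign_off())"
```

```text
the job is handed in; nothing more can be done
None
```

The jar was set down upright in the door rack and released, the door was then swung shut to its stop, the bottle, spool and bowl were not disturbed, and the job was handed in at about 26 s; the jar could not be seen once the door closed, and no verdict came back.

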